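# Free the parchment from a clamp of unknown thread

## Task

The painted parchment is dry. Loosen the T-bar nut of the clamp that holds it by about a fifth of a turn (70 degrees) and let go. Nobody remembers whether that clamp has an ordinary or a left-hand thread: try one way, and if the nut comes up solid after a few degrees, turn it the other way. Do not turn the nut of the empty clamp.

Things in the scene. Friction and masses are not known exactly. Their poses are not given: they have to be found in the camera images.
- clamp_nut (a joint): Nut of the clamp holding the parchment: angle in rad about the upright axis, 0 at the start (tight), positive counterclockwise from above. Tightening, it stops solid after about 0.1 rad; loosening, it turns with a steady drag of about 0.12 N m, to an end stop at 1.5 rad. Which direction loosens changes from start to start and cannot be seen.
- clamp_grip (a point): Where to grip that nut: on its axis, 74 mm above the desk. The nut is a plain upright steel bar 70 mm long (along this point's x axis), 12 mm thick (along y) and 30 mm high (55 to 85 mm above the desk), with a small brass pip on top (to 91 mm) and a 20 mm thick neck below.
- clamp: The clamp with the parchment, screwed to the desk; origin at the middle of its underside. Steel base 100 x 80 mm, wooden plate 84 x 68 mm on it, steel boss 54 mm across up to 46 mm high under the nut. A cream parchment 180 x 150 mm sticks out all round from under the plate, farthest towards +x. It stands to the left or right, differently turned each time.
- spare_nut (a joint): Nut of the other clamp, same in shape and size but with no parchment under it: angle in rad, 0 at the start. To be left alone. It stands at least 200 mm to the side of the first.
Not all that is in view belongs to the job. Leave any red look-alike of the part that bears spare_nut alone.

How it is judged:
By the outcome, as a careful person would: the job done as asked, in the order asked, and still so for the second after the job is handed in, with the robot touching nothing.
It also fails if it takes over 40 s, if anything falls off the work surface, if the arm or the gripper's body presses on something with over 40 N, if the wrist force passes 120 N, or if a joint passes its speed limit or range.

## Robot

A 6-joint arm with a two-finger parallel gripper is mounted at the origin on the work surface. World frame = base frame: x ahead of the robot, y to its left, z up, the work surface at z = 0. Lengths are in m, angles in rad, forces in N, time in s.
With the tool pointing down it reaches from about 0.35 to 0.775 m from the base axis. Payload 7.3 kg.
Tool frame: the origin (TCP) lies at the very end of the fingers, on their centre line; the grasp point (between the pads) lies 19 mm behind it (robot.hold_point_z is the distance from the TCP to the grasp point, in m); z points along the fingers, y is the direction in which the jaws open and shut (so a half turn about z gives the same grasp; the last joint's range is limited). The gripper opens to 92 mm and grips with 3 to 60 N. Pads are 19 mm wide; open, the fingers measure 130 mm over their backs; the gripper's body (75 mm by 190 mm) begins 47 mm behind the grasp point.
Start: joints at [1.123, 0.342, 1.524, -0, 1.275, -0.146], TCP at [0.156, 0.501, 0.227] pointing down, gripper open.
Joint ranges: [-2.53, 2.53], [-0.77, 2.02], [0.04, 2.7], [-1, 4.14], [0.28, 2.66], [-3.11, 3.11]. Speed limits (rad/s): [2.57, 2.57, 3.14, 3.14, 3.14, 3.14].

## Interface

Orientations are given as [roll, pitch, yaw] about the fixed x, y, z axes, in that order (R = Rz(yaw) Ry(pitch) Rx(roll)).
In Python, from cell import monitor, viewer, robot gives the robot as it stands.
- The arm moves only by the tool move_arm, never from a script. Its argument "deltas" is a list of rows, each an object of numbers: "x", "y", "z": the shift along the tool's x, y, z in m; "wx", "wy", "wz": the turn, a rotation vector about the tool's x, y, z in degrees; "hand": the opening, from 0 (shut) to 1 (fully open). In form: [{"x": .., "y": .., "z": .., "wx": .., "wy": .., "wz": .., "hand": ..}, ...]. A call has 1 to 8 rows; each row is the pose to reach, as a shift and turn from the pose commanded when the call began, along the tool's axes at that moment; what a row does not reach only later rows make up. A row lasts 1/8 s, in which the tool goes at most 62.5 mm and 10.7 degrees, less where a joint would pass 70% of its speed; a pose out of reach is approached as far as the arm can. A call with a gripper value outside its range is refused whole. The fingers move at their own pace and stop on an object; "grip_force" is the grip in N (left out, the last holds). Time passes only in rows, so rows that repeat a pose let the fingers close. It gives the time, the measured TCP pose, the force and the opening at its end, in the units of the state.
- monitor.observe(): the state, without advancing time (a new reading comes with each control period).
- viewer.read_camera(name): name is "scene" or "top"; returns the picture (400x640x3 uint8, red, green, blue); there is no depth.
- viewer.camera_params(name): a dict with "camera_matrix" (3x3 intrinsics, pixels), "k1" (the pictures are not rectified: a ray, as slopes to the right and down, at radius r is drawn at 1 + k1 r^2 times it, then the intrinsics apply), "R" (3x3) and "t" (3): a world point X has camera coordinates R X + t. Camera axes: x right, y down, z forward; pixel columns grow to the right and rows downward; lengths in m; the calibration is good to about 2 mm. A picture is of the moment at which its call begins. camera_params takes no time and is no camera call.
- robot.hand_in(): hands the job in, once; it reports no verdict.
The state is a dict: "time": time; "qpos": joint angles; "qvel": joint speeds; "joint_efforts": joint torques, N m; "tool_pos": TCP position; "tool_rot": TCP orientation; "contact_force": force on the tool from outside, world axes, zero at the start; "torque": the same for the moment, N m; "opening": finger opening in m.
Only numpy, scipy, OpenCV 4.12 (cv2) and the standard library are available. Lean on these libraries where they do the work, as an engineer would, in place of code of your own. Each camera call takes 0.05 s, during which the arm holds its last target. There are 200 camera calls.

## Working session

There is one attempt and no reset: what is moved stays moved. The work goes in short steps, Python scripts to look and compute and a tool call to move; the robot and the scene stay as the last step left them, time stands still between calls to the robot, and variables do not carry over. Pictures are saved under pics/ and viewed, about 8 in all and at most 12, crops included, and the job is handed in when it is done.

Besides the shell and the picture viewer there is one more tool, called after "Request:" as name(argument=value, ...), one argument or row to a line, values as JSON. move_arm: Moves the arm, as the interface text tells. Its arguments: {"type":"object","properties":{"deltas":{"type":"array","items":{"type":"object","properties":{"x":{"type":"number"},"y":{"type":"number"},"z":{"type":"number"},"wx":{"type":"number"},"wy":{"type":"number"},"wz":{"type":"number"},"hand":{"type":"number"}}}},"grip_force":{"type":"number"}},"required":["deltas"]}

```bash
mkdir -p pics; ls; cat > h.py <<'E'
import numpy as np, cv2
from cell import monitor, viewer, robot
def pix2ray(name,uv):
    p=viewer.camera_params(name);K=np.array(p["camera_matrix"]);k=p["k1"];R=np.array(p["R"]);t=np.array(p["t"])
    d=np.linalg.inv(K)@np.array([uv[0],uv[1],1.]);s=d[:2]/d[2];u=s.copy()
    for _ in range(30): u=s/(1+k*(u@u))
    return -R.T@t, R.T@np.array([u[0],u[1],1.])
def onplane(name,uv,z):
    o,d=pix2ray(name,uv); return o+d*(z-o[2])/d[2]
def proj(name,X):
    p=viewer.camera_params(name);K=np.array(p["camera_matrix"]);c=np.array(p["R"])@X+np.array(p["t"])
    s=c[:2]/c[2];s=s*(1+p["k1"]*(s@s)); return (K@np.array([s[0],s[1],1]))[:2]
def grab(name,f):
    im=cv2.cvtColor(np.array(viewer.read_camera(name)),cv2.COLOR_RGB2BGR);cv2.imwrite(f,im);return im
E
python3 - <<'E'
from h import *
grab("top","pics/top0.png");grab("scene","pics/scene0.png")
for n in("top","scene"):print(viewer.camera_params(n))
print(monitor.observe(),robot.hold_point_z)
E
```

```text
pics
{'camera_matrix': array([[476.90153357,   0.        , 316.53368606],
       [  0.        , 476.90153357, 200.84398505],
       [  0.        ,   0.        ,   1.        ]]), 'k1': -0.008042759658884542, 'R': array([[-0.0267131 , -0.99960394, -0.00885287],
       [-0.99554032,  0.02740396, -0.09026906],
       [ 0.09047591,  0.00640202, -0.99587807]]), 't': array([-0.00823113,  0.52425708,  0.85147301])}
{'camera_matrix': array([[461.6474712 ,   0.        , 320.92027672],
       [  0.        , 461.6474712 , 197.19580536],
       [  0.        ,   0.        ,   1.        ]]), 'k1': -0.02172071851647022, 'R': array([[ 0.43002803,  0.90273442,  0.01210192],
       [ 0.61250604, -0.28187415, -0.73850072],
       [-0.66325881,  0.32498851, -0.67414407]]), 't': array([-0.19367655, -0.25341126,  1.39755718])}
{'time': 0.1, 'qpos': array([ 1.12300476e+00,  3.42653068e-01,  1.52492690e+00, -2.13154309e-05,
        1.27537752e+00, -1.46001133e-01]), 'qvel': array([-0.00153387, -0.00131184, -0.00418236, -0.00134343,  0.00044806,
       -0.00024176]), 'joint_efforts': array([ 2.65386749e-03, -4.31999409e+01, -2.44699985e+01,  7.20957876e-02,
        5.25317097e-02, -6.72427882e-05]), 'tool_pos': array([0.15587394, 0.5009497 , 0.22611255]), 'tool_rot': array([-3.14023937e+00, -1.78393666e-04,  2.83980832e+00]), 'contact_force': array([-0.90749304,  0.92630124, -0.99878997]), 'torque': array([-0.00139027, -0.01005141,  0.05983197]), 'opening': 0.092188652580126} 0.0188
```

View pics/top0.png

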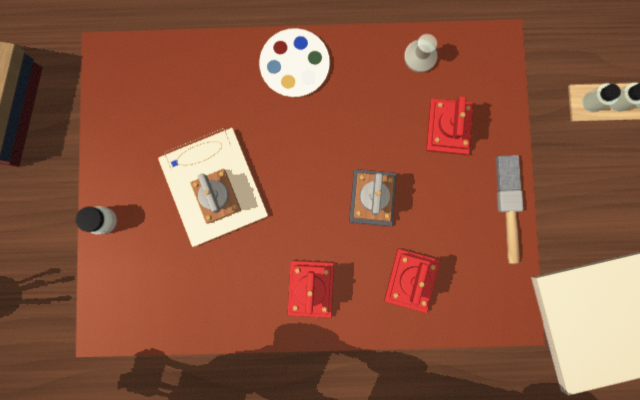

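View pics/scene0.png

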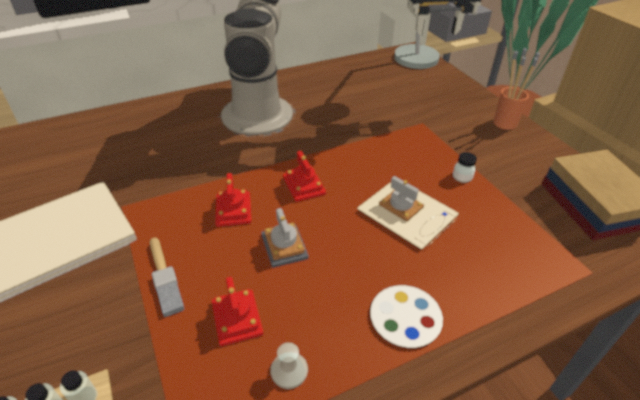

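The top view shows the parchment clamp's nut at about (212,193). Things it could be mistaken for are the spare clamp at (376,195) and the red ones at (452,125), (312,289) and (414,281). I choose the one on the cream sheet and will check it in a close crop.

```bash
python3 - <<'E'
from h import *
a=cv2.imread("pics/top0.png")[155:235,172:262];b=cv2.imread("pics/scene0.png")[165:225,370:437]
a=cv2.resize(a,(450,400),interpolation=cv2.INTER_CUBIC);b=cv2.resize(b,(int(67*5),300),interpolation=cv2.INTER_CUBIC)
c=np.zeros((400,785,3),np.uint8);c[:,:450]=a;c[:300,450:]=b
cv2.imwrite("pics/crop0.png",c)
# parchment outline -> yaw
im=cv2.imread("pics/top0.png");h=cv2.cvtColor(im,cv2.COLOR_BGR2HSV)
m=cv2.inRange(h,(12,20,150),(40,110,255));m[:,300:]=0;m[:110]=0;m[:,:120]=0
cs=max(cv2.findContours(m,cv2.RETR_EXTERNAL,cv2.CHAIN_APPROX_NONE)[0],key=cv2.contourArea)
P=np.array([onplane("top",p[0],.01)[:2] for p in cs],np.float32);print(cv2.minAreaRect(P))
E
```

```text
((0.557686448097229, 0.17238245904445648), (0.18319624662399292, 0.15188147127628326), 20.924280166625977)
```

View pics/crop0.png

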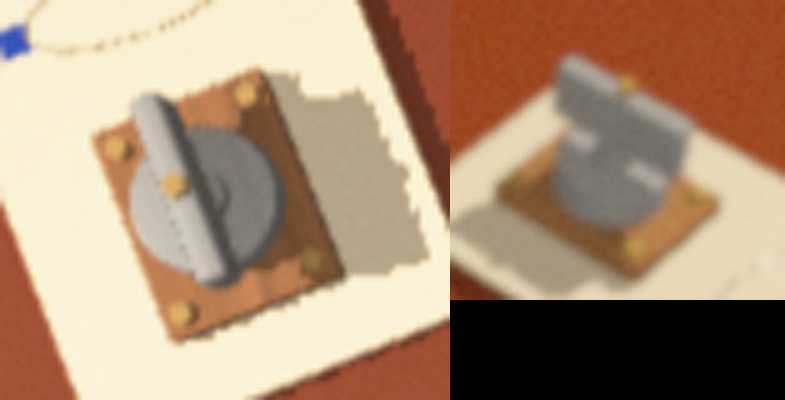

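The crop confirms it: cream sheet, wooden plate, steel bar. The brass pip is at top px (206.4,191.6) and scene px (405.3,181.5). The bar's top runs from about (201,175) to (214,209).

```bash
python3 - <<'E'
from h import *
from scipy.spatial.transform import Rotation as Ro
f=lambda x,y:(x/5+172-.4,y/5+155-.4)
pt=f(174,185);ps=((628-450)/5+370-.4,84/5+165-.4)
o1,d1=pix2ray("top",pt);o2,d2=pix2ray("scene",ps)
s=np.linalg.lstsq(np.c_[d1,-d2],o2-o1,rcond=None)[0];print("tri",o1+s[0]*d1,o2+s[1]*d2)
print("pip z.09",onplane("top",pt,.09),onplane("scene",ps,.09))
e=[onplane("top",f(*q),.085) for q in((149,103),(209,275))];print(e,np.linalg.norm(e[0]-e[1]),np.degrees(np.arctan2(*(e[0]-e[1])[1::-1])))
# pip mask centroid
h=cv2.cvtColor(cv2.imread("pics/top0.png"),cv2.COLOR_BGR2HSV)
m=cv2.inRange(h[188:196,203:211],(12,90,120),(30,255,255));print(m.nonzero()[1].mean()+203,m.nonzero()[0].mean()+188)
# base/plate/boss: wood bolts at 4 corners
B=[onplane("top",f(*q),.03)[:2] for q in((118,148),(247,94),(312,260),(182,313))];print(np.mean(B,0))
print(monitor.observe()["tool_pos"])
E
```

```text
tri [0.53892493 0.16447215 0.08870458] [0.53946698 0.16554182 0.08902327]
pip z.09 [0.53877353 0.16416293 0.09      ] [0.54038181 0.16478724 0.09      ]
[array([0.56795865, 0.17381183, 0.085     ]), array([0.50811148, 0.15355662, 0.085     ])] 0.06318194023106916 18.69832740748632
206.11764705882354 191.58823529411765
[0.53858436 0.16361606]
[0.15587394 0.5009497  0.22611255]
```

Request:
move_arm(
  deltas=[
    {"x": -0.05, "y": -0.022, "wz": -5},
    {"x": -0.105, "y": -0.047, "wz": -10},
    {"x": -0.16, "y": -0.071, "wz": -15},
    {"x": -0.215, "y": -0.096, "wz": -20},
    {"x": -0.27, "y": -0.12, "wz": -25},
    {"x": -0.325, "y": -0.145, "wz": -30},
    {"x": -0.38, "y": -0.169, "wz": -35},
    {"x": -0.43, "y": -0.191, "wz": -37.3, "hand": 1},
  ],
)

```text
schema error: expected keys x, y, z, wx, wy, wz, hand
```

```bash
cat > rel.py <<'E'
import sys
from h import *
from scipy.spatial.transform import Rotation as Ro
s=monitor.observe();R=Ro.from_euler("xyz",s["tool_rot"])
x,y,z,yaw=map(float,sys.argv[1:5])
G=Ro.from_euler("xyz",[np.pi,0,np.radians(yaw)])
print(R.inv().apply(np.array([x,y,z])-s["tool_pos"]).round(4),np.degrees((R.inv()*G).as_rotvec()).round(2))
print({k:np.round(v,3) for k,v in s.items() if k in("time","tool_pos","tool_rot","qpos","contact_force","torque","opening")})
E
python3 rel.py .539 .1645 .12 200
```

```text
[-0.4658 -0.2072  0.1063] [ -0.07  -0.04 -37.29]
{'time': np.float64(0.1), 'qpos': array([ 1.123,  0.343,  1.525, -0.   ,  1.275, -0.146]), 'tool_pos': array([0.156, 0.501, 0.226]), 'tool_rot': array([-3.14, -0.  ,  2.84]), 'contact_force': array([-0.907,  0.926, -0.999]), 'torque': array([-0.001, -0.01 ,  0.06 ]), 'opening': np.float64(0.092)}
```

Request:
move_arm(
  deltas=[
    {"x": -0.05, "y": -0.022, "z": 0, "wx": 0, "wy": 0, "wz": -5, "hand": 1},
    {"x": -0.105, "y": -0.047, "z": 0, "wx": 0, "wy": 0, "wz": -10, "hand": 1},
    {"x": -0.16, "y": -0.071, "z": 0, "wx": 0, "wy": 0, "wz": -15, "hand": 1},
    {"x": -0.215, "y": -0.096, "z": 0, "wx": 0, "wy": 0, "wz": -20, "hand": 1},
    {"x": -0.27, "y": -0.12, "z": 0, "wx": 0, "wy": 0, "wz": -25, "hand": 1},
    {"x": -0.325, "y": -0.145, "z": 0, "wx": 0, "wy": 0, "wz": -30, "hand": 1},
    {"x": -0.38, "y": -0.169, "z": 0, "wx": 0, "wy": 0, "wz": -35, "hand": 1},
    {"x": -0.43, "y": -0.191, "z": 0.02, "wx": 0, "wy": 0, "wz": -37.3, "hand": 1},
  ],
)

```text
time: 1.1
tool_pos: [0.512, 0.1896, 0.2075]
tool_rot: [-3.141, 0.003, -2.791]
contact_force: [-0.2, 0.2, -0.5]
opening: 0.0918
```

```bash
python3 rel.py .539 .1645 .12 200
```

```text
[-0.0164 -0.0328  0.0876] [-0.02  0.18  0.08]
{'time': np.float64(1.1), 'qpos': array([ 0.214,  0.394,  1.5  ,  0.   ,  1.244, -1.707]), 'tool_pos': array([0.512, 0.19 , 0.208]), 'tool_rot': array([-3.141e+00,  3.000e-03, -2.791e+00]), 'contact_force': array([-0.157,  0.234, -0.544]), 'torque': array([ 0.126,  0.007, -0.001]), 'opening': np.float64(0.092)}
```

Request:
move_arm(
  deltas=[
    {"x": -0.017, "y": -0.034, "z": 0.03, "wx": 0, "wy": 0.2, "wz": 0, "hand": 1},
    {"x": -0.017, "y": -0.034, "z": 0.08, "wx": 0, "wy": 0.2, "wz": 0, "hand": 1},
    {"x": -0.017, "y": -0.034, "z": 0.085, "wx": 0, "wy": 0.2, "wz": 0, "hand": 1},
    {"x": -0.017, "y": -0.034, "z": 0.085, "wx": 0, "wy": 0.2, "wz": 0, "hand": 1},
  ],
)

```text
time: 1.6
tool_pos: [0.5376, 0.1654, 0.1226]
tool_rot: [3.142, -0.003, -2.792]
contact_force: [0.4, 0.7, 0.5]
opening: 0.0917
```

```bash
python3 rel.py .539 .1645 .056 200
```

```text
[-0.0012 -0.0013  0.0666] [ 0.   -0.17  0.04]
{'time': np.float64(1.6), 'qpos': array([ 1.630e-01,  5.120e-01,  1.561e+00, -1.000e-03,  1.071e+00,
       -1.758e+00]), 'tool_pos': array([0.538, 0.165, 0.123]), 'tool_rot': array([ 3.142e+00, -3.000e-03, -2.792e+00]), 'contact_force': array([0.436, 0.724, 0.517]), 'torque': array([ 0.018, -0.027, -0.022]), 'opening': np.float64(0.092)}
```

Request:
move_arm(
  deltas=[
    {"x": -0.001, "y": -0.001, "z": 0.045, "wx": 0, "wy": -0.2, "wz": 0, "hand": 1},
    {"x": -0.001, "y": -0.001, "z": 0.066, "wx": 0, "wy": -0.2, "wz": 0, "hand": 1},
    {"x": -0.001, "y": -0.001, "z": 0.066, "wx": 0, "wy": -0.2, "wz": 0, "hand": 0.3},
    {"x": -0.001, "y": -0.001, "z": 0.066, "wx": 0, "wy": -0.2, "wz": 0, "hand": 0.3},
    {"x": -0.001, "y": -0.001, "z": 0.066, "wx": 0, "wy": -0.2, "wz": 0, "hand": 0.3},
    {"x": -0.001, "y": -0.001, "z": 0.066, "wx": 0, "wy": -0.2, "wz": 0, "hand": 0.3},
  ],
  grip_force=10,
)

```text
time: 2.35
tool_pos: [0.539, 0.1645, 0.0567]
tool_rot: [-3.141, 0.002, -2.792]
contact_force: [0.0, -0.3, 0.0]
opening: 0.0563
```

```bash
python3 rel.py .539 .1645 .056 200; python3 -c "
from h import *
a=grab('scene','pics/s1.png');b=grab('top','pics/t1.png')
a=cv2.resize(a[130:250,340:480],(480,411),interpolation=2);b=cv2.resize(b[140:240,160:270],(320,291),interpolation=2)
c=np.zeros((411,800,3),np.uint8);c[:,:480]=a;c[:291,480:]=b;cv2.imwrite('pics/c1.png',c)"
```

```text
[0.     0.     0.0007] [-0.01  0.1   0.01]
{'time': np.float64(2.35), 'qpos': array([ 0.16 ,  0.596,  1.626,  0.   ,  0.918, -1.76 ]), 'tool_pos': array([0.539, 0.164, 0.057]), 'tool_rot': array([-3.141e+00,  2.000e-03, -2.792e+00]), 'contact_force': array([ 0.025, -0.274,  0.018]), 'torque': array([0.058, 0.016, 0.039]), 'opening': np.float64(0.056)}
```

View pics/c1.png

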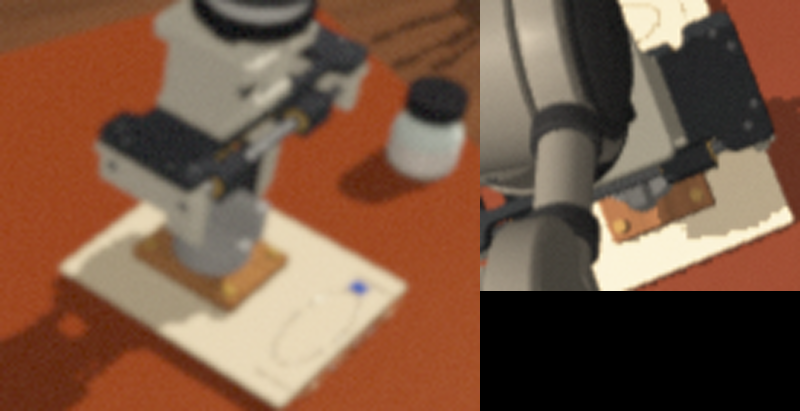

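The crops show the fingers on both sides of the nut above the parchment clamp, with nothing else touched. I'll close the gripper.

Request:
move_arm(
  deltas=[
    {"x": 0, "y": 0, "z": 0, "wx": 0, "wy": 0, "wz": 0, "hand": 0},
    {"x": 0, "y": 0, "z": 0, "wx": 0, "wy": 0, "wz": 0, "hand": 0},
    {"x": 0, "y": 0, "z": 0, "wx": 0, "wy": 0, "wz": 0, "hand": 0},
    {"x": 0, "y": 0, "z": 0, "wx": 0, "wy": 0, "wz": 0, "hand": 0},
    {"x": 0, "y": 0, "z": 0, "wx": 0, "wy": 0, "wz": 0, "hand": 0},
    {"x": 0, "y": 0, "z": 0, "wx": 0, "wy": 0, "wz": 0, "hand": 0},
  ],
  grip_force=10,
)

```text
time: 3.2
tool_pos: [0.5384, 0.1655, 0.0562]
tool_rot: [3.14, 0.001, -2.792]
contact_force: [-2.3, 6.0, 4.5]
opening: 0.0121
```

```bash
python3 rel.py .539 .1645 .056 200
```

```text
[-0.0003 -0.0012  0.0002] [0.09 0.05 0.02]
{'time': np.float64(3.2), 'qpos': array([ 0.161,  0.597,  1.627,  0.002,  0.918, -1.76 ]), 'tool_pos': array([0.538, 0.166, 0.056]), 'tool_rot': array([ 3.140e+00,  1.000e-03, -2.792e+00]), 'contact_force': array([-2.279,  5.961,  4.524]), 'torque': array([0.915, 0.356, 0.081]), 'opening': np.float64(0.012)}
```

Request:
move_arm(
  deltas=[
    {"x": 0, "y": 0.0015, "z": 0, "wx": 0, "wy": 0, "wz": 0, "hand": 0},
    {"x": 0, "y": 0.0015, "z": 0, "wx": 0, "wy": 0, "wz": 0, "hand": 0},
    {"x": 0, "y": 0.0015, "z": 0, "wx": 0, "wy": 0, "wz": -1.5, "hand": 0},
    {"x": 0, "y": 0.0015, "z": 0, "wx": 0, "wy": 0, "wz": -3, "hand": 0},
    {"x": 0, "y": 0.0015, "z": 0, "wx": 0, "wy": 0, "wz": -3, "hand": 0},
  ],
  grip_force=30,
)

```text
time: 3.82
tool_pos: [0.5383, 0.1656, 0.0562]
tool_rot: [-3.141, 0.001, -2.74]
contact_force: [-0.2, 0.3, 5.4]
opening: 0.012
```

```bash
python3 rel.py .539 .1645 .056 200
```

```text
[-0.0002 -0.0013  0.0002] [-0.01  0.05  3.  ]
{'time': np.float64(3.825), 'qpos': array([ 0.162,  0.596,  1.627,  0.   ,  0.917, -1.81 ]), 'tool_pos': array([0.538, 0.166, 0.056]), 'tool_rot': array([-3.141e+00,  1.000e-03, -2.740e+00]), 'contact_force': array([-0.152,  0.298,  5.439]), 'torque': array([-0.015,  0.203,  0.022]), 'opening': np.float64(0.012)}
```

Request:
move_arm(
  deltas=[
    {"x": 0, "y": 0, "z": 0, "wx": 0, "wy": 0, "wz": -1.5, "hand": 0},
    {"x": 0, "y": 0, "z": 0, "wx": 0, "wy": 0, "wz": -3, "hand": 0},
    {"x": 0, "y": 0, "z": 0, "wx": 0, "wy": 0, "wz": -4, "hand": 0},
    {"x": 0, "y": 0, "z": 0, "wx": 0, "wy": 0, "wz": -5, "hand": 0},
  ],
)

```text
time: 4.32
tool_pos: [0.5384, 0.1656, 0.0562]
tool_rot: [-3.141, 0.001, -2.653]
contact_force: [-1.3, -0.7, 5.6]
opening: 0.0117
```

```bash
python3 rel.py .539 .1645 .056 208
```

```text
[-0.0001 -0.0013  0.0002] [-0.01  0.05  0.01]
{'time': np.float64(4.325), 'qpos': array([ 0.162,  0.597,  1.627,  0.   ,  0.917, -1.897]), 'tool_pos': array([0.538, 0.166, 0.056]), 'tool_rot': array([-3.141e+00,  1.000e-03, -2.653e+00]), 'contact_force': array([-1.348, -0.726,  5.572]), 'torque': array([-0.027,  0.118, -0.135]), 'opening': np.float64(0.012)}
```

Request:
move_arm(
  deltas=[
    {"x": 0, "y": 0, "z": 0, "wx": 0, "wy": 0, "wz": -1, "hand": 0},
    {"x": 0, "y": 0, "z": 0, "wx": 0, "wy": 0, "wz": -2, "hand": 0},
    {"x": 0, "y": 0, "z": 0, "wx": 0, "wy": 0, "wz": -3, "hand": 0},
    {"x": 0, "y": 0, "z": 0, "wx": 0, "wy": 0, "wz": -4, "hand": 0},
  ],
)

```text
time: 4.82
tool_pos: [0.5384, 0.1656, 0.0562]
tool_rot: [-3.141, 0.001, -2.583]
contact_force: [-1.2, -0.2, 4.8]
opening: 0.0116
```

```bash
python3 rel.py .539 .1645 .056 212
```

```text
[ 0.     -0.0012  0.0002] [-0.02  0.05  0.  ]
{'time': np.float64(4.825), 'qpos': array([ 0.162,  0.596,  1.627,  0.   ,  0.917, -1.967]), 'tool_pos': array([0.538, 0.166, 0.056]), 'tool_rot': array([-3.141e+00,  1.000e-03, -2.583e+00]), 'contact_force': array([-1.181, -0.229,  4.756]), 'torque': array([-0.059,  0.219, -0.142]), 'opening': np.float64(0.012)}
```

The resistance is steady at about 0.14 N m past 10°, which matches the drag and not a solid stop. So counterclockwise loosens it, and I'll carry on.

Request:
move_arm(
  deltas=[
    {"x": 0, "y": 0, "z": 0, "wx": 0, "wy": 0, "wz": -3, "hand": 0},
    {"x": 0, "y": 0, "z": 0, "wx": 0, "wy": 0, "wz": -7, "hand": 0},
    {"x": 0, "y": 0, "z": 0, "wx": 0, "wy": 0, "wz": -11, "hand": 0},
    {"x": 0, "y": 0, "z": 0, "wx": 0, "wy": 0, "wz": -15, "hand": 0},
    {"x": 0, "y": 0, "z": 0, "wx": 0, "wy": 0, "wz": -19, "hand": 0},
    {"x": 0, "y": 0, "z": 0, "wx": 0, "wy": 0, "wz": -23, "hand": 0},
    {"x": 0, "y": 0, "z": 0, "wx": 0, "wy": 0, "wz": -27, "hand": 0},
    {"x": 0, "y": 0, "z": 0, "wx": 0, "wy": 0, "wz": -30, "hand": 0},
  ],
)

```text
time: 5.82
tool_pos: [0.5384, 0.1655, 0.0562]
tool_rot: [-3.141, 0.001, -2.058]
contact_force: [-0.9, -0.7, 5.9]
opening: 0.0117
```

```bash
python3 rel.py .5384 .1656 .056 242
```

```text
[-0.0001  0.0001  0.0002] [-0.05  0.03  0.08]
{'time': np.float64(5.825), 'qpos': array([ 0.162,  0.596,  1.627, -0.   ,  0.917, -2.492]), 'tool_pos': array([0.538, 0.166, 0.056]), 'tool_rot': array([-3.141e+00,  1.000e-03, -2.058e+00]), 'contact_force': array([-0.948, -0.659,  5.916]), 'torque': array([-0.003,  0.232, -0.112]), 'opening': np.float64(0.012)}
```

Request:
move_arm(
  deltas=[
    {"x": 0, "y": 0, "z": 0, "wx": 0, "wy": 0, "wz": -4, "hand": 0},
    {"x": 0, "y": 0, "z": 0, "wx": 0, "wy": 0, "wz": -9, "hand": 0},
    {"x": 0, "y": 0, "z": 0, "wx": 0, "wy": 0, "wz": -14, "hand": 0},
    {"x": 0, "y": 0, "z": 0, "wx": 0, "wy": 0, "wz": -19, "hand": 0},
    {"x": 0, "y": 0, "z": 0, "wx": 0, "wy": 0, "wz": -24, "hand": 0},
    {"x": 0, "y": 0, "z": 0, "wx": 0, "wy": 0, "wz": -27, "hand": 0},
    {"x": 0, "y": 0, "z": 0, "wx": 0, "wy": 0, "wz": -29, "hand": 0},
    {"x": 0, "y": 0, "z": 0, "wx": 0, "wy": 0, "wz": -29, "hand": 0},
  ],
)

```text
time: 6.82
tool_pos: [0.5385, 0.1655, 0.0562]
tool_rot: [-3.14, 0.0, -1.553]
contact_force: [-0.7, -1.1, 4.9]
opening: 0.0119
```

```bash
python3 rel.py .5384 .1656 .056 271
```

```text
[-0.0001  0.0001  0.0002] [-0.06  0.    0.01]
{'time': np.float64(6.825), 'qpos': array([ 0.162,  0.597,  1.627, -0.   ,  0.917, -2.997]), 'tool_pos': array([0.538, 0.165, 0.056]), 'tool_rot': array([-3.14 ,  0.   , -1.553]), 'contact_force': array([-0.714, -1.056,  4.902]), 'torque': array([-0.027,  0.142,  0.06 ]), 'opening': np.float64(0.012)}
```

Request:
move_arm(
  deltas=[
    {"x": 0, "y": 0, "z": 0, "wx": 0, "wy": 0, "wz": 0, "hand": 1},
    {"x": 0, "y": 0, "z": 0, "wx": 0, "wy": 0, "wz": 0, "hand": 1},
    {"x": 0, "y": 0, "z": 0, "wx": 0, "wy": 0, "wz": 0, "hand": 1},
    {"x": 0, "y": 0, "z": 0, "wx": 0, "wy": 0, "wz": 0, "hand": 1},
    {"x": 0, "y": 0, "z": 0, "wx": 0, "wy": 0, "wz": 0, "hand": 1},
  ],
)

```text
time: 7.45
tool_pos: [0.5379, 0.1657, 0.0555]
tool_rot: [3.141, 0.0, -1.553]
contact_force: [-0.7, 0.3, -1.0]
opening: 0.0572
```

Released. Next I raise the tool and move it aside to look; world −x and +y are both clear.

Request:
move_arm(
  deltas=[
    {"x": 0, "y": 0, "z": -0.05, "wx": 0, "wy": 0, "wz": 0, "hand": 1},
    {"x": 0, "y": 0, "z": -0.11, "wx": 0, "wy": 0, "wz": 0, "hand": 1},
    {"x": 0, "y": 0, "z": -0.17, "wx": 0, "wy": 0, "wz": 0, "hand": 1},
    {"x": -0.05, "y": 0.03, "z": -0.17, "wx": 0, "wy": 0, "wz": 8, "hand": 1},
    {"x": -0.1, "y": 0.06, "z": -0.17, "wx": 0, "wy": 0, "wz": 16, "hand": 1},
    {"x": -0.15, "y": 0.09, "z": -0.17, "wx": 0, "wy": 0, "wz": 24, "hand": 1},
    {"x": -0.2, "y": 0.12, "z": -0.17, "wx": 0, "wy": 0, "wz": 32, "hand": 1},
    {"x": -0.25, "y": 0.15, "z": -0.17, "wx": 0, "wy": 0, "wz": 40, "hand": 1},
  ],
)

```text
time: 8.45
tool_pos: [0.3824, 0.4145, 0.2258]
tool_rot: [-3.141, 0.0, -2.256]
contact_force: [1.1, -0.1, -0.4]
opening: 0.0919
```

```bash
python3 rel.py .5384 .1656 .056 271;python3 - <<'E'
from h import *
im=grab("top","pics/t2.png")
cv2.imwrite("pics/c2.png",cv2.resize(im[100:260,120:440],(800,400),interpolation=cv2.INTER_CUBIC))
E
```

```text
[ 0.094  -0.2783  0.1698] [-1.000e-02  1.000e-02 -4.026e+01]
{'time': np.float64(8.45), 'qpos': array([ 0.69 ,  0.414,  1.416, -0.   ,  1.311, -1.767]), 'tool_pos': array([0.382, 0.414, 0.226]), 'tool_rot': array([-3.141,  0.   , -2.256]), 'contact_force': array([ 1.143, -0.145, -0.438]), 'torque': array([ 0.053,  0.054, -0.027]), 'opening': np.float64(0.092)}
```

View pics/c2.png

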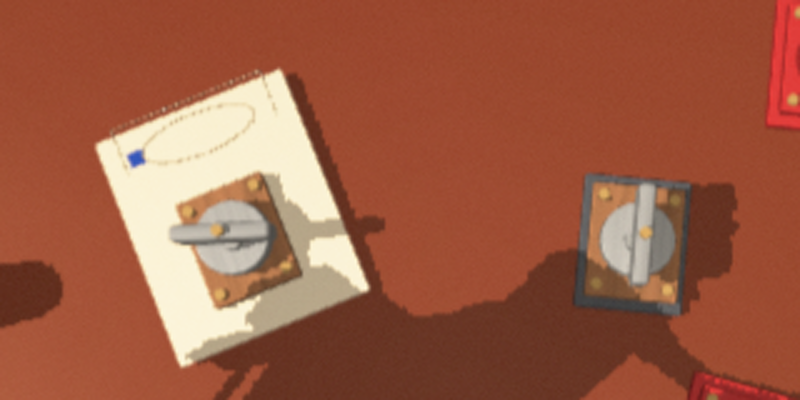

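The nut bar is now nearly sideways, from crop (172,234) to (267,230). The parchment and the spare nut, at crop (645,232), haven't moved. I'll measure the angle once, then hand in.

```bash
python3 - <<'E'
from h import *
f=lambda x,y:(x/2.5+120-.3,y/2.5+100-.3)
a,b=[onplane("top",f(*q),.085) for q in((174,233),(266,229))]
print(np.linalg.norm(a-b),np.degrees(np.arctan2(*(a-b)[1::-1])))
d=cv2.absdiff(cv2.imread("pics/top0.png"),cv2.imread("pics/t2.png"))[165:230,345:400];print("spare diff mean",d.mean())
print(robot.hand_in())
E
```

```text
0.06322302007923976 90.90896157453302
spare diff mean 9.30899766899767
the job is handed in; nothing more can be done
None
```

I loosened the nut of the clamp holding the parchment by about 71°, let go, moved the arm clear and handed the job in after about 8.5 s. It turned counterclockwise with a steady drag of about 0.11–0.14 N m and no solid stop, so the thread is ordinary and I did not need to try the other way.

- **Angle:** the wrist turned the nut 71°. In the top picture the bar went from about 19–21° to about 91°, so 70–72°.
- **Spare clamp and other items:** the arm did not go near the spare clamp or the red ones. In the last picture the spare nut looks as it did at the start. A pixel comparison of that spot came out at 9.3 on average; I put that down to the arm's shadow now falling nearby but did not check it further.
- **Grip:** closing the fingers showed the nut about 1 mm from where I had measured it, and I corrected for that before turning. Forces stayed low, no more than about 6 N on any axis in the readings.

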